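# Walk the cup block round and home against the fence

### The arm

A 6-joint arm with a two-finger parallel gripper is mounted at the origin on the work surface. World frame = base frame: x ahead of the robot, y to its left, z up, the work surface at z = 0. Lengths are in mm, angles in degrees, forces in N, time in s.
With the tool pointing down it reaches from about 300 to 850 mm from the base axis. Payload 4.2 kg.
Tool frame: the origin (TCP) lies midway between the tips of the shut fingers; the grasp point (between the pads) lies 19 mm behind it (env.grip_depth is the distance from the TCP to the grasp point, in mm); z points along the fingers, y is the line along which they close (so a half turn about z gives the same grasp; the last joint's range is limited). The gripper opens to 91 mm and grips with 3 to 60 N. Pads are 32 mm wide; open, the fingers measure 118 mm over their backs; the gripper's body (76 mm by 178 mm) begins 60 mm behind the grasp point.
Start: joints at [-72.021, 18.312, 89.639, -0, 72.044, -1.146], TCP at [188.394, -543.278, 213.976] pointing down, gripper open.
Joint ranges: [-177.97, 177.97], [-48.28, 115.42], [12.27, 149.76], [-77.06, 257.06], [2.81, 150.46], [-146.56, 146.56]. Speed limits (degrees/s): [147.25, 147.25, 180, 180, 180, 180].

### API

Orientations are given as [roll, pitch, yaw] about the fixed x, y, z axes, in that order (R = Rz(yaw) Ry(pitch) Rx(roll)).
In Python, from workcell import env, eyes gives the robot as it stands.
- The arm moves only by the tool send_rows, never from a script. Its argument "motion" is a list of rows, each a list of 7 numbers: the shift along the world's x, y, z normalised to -1 to 1, where 1 is 0.5 m, then the turn, a rotation vector about the world's x, y, z normalised to -1 to 1, where 1 is 60 degrees, then the opening, from -1 (shut) to 1 (fully open). A call has 1 to 20 rows; each row is the pose to reach, as a shift and turn from the pose commanded when the call began; what a row does not reach only later rows make up. A row lasts 1/8 s, in which the tool goes at most 62.5 mm and 10.7 degrees, less where a joint would pass 70% of its speed; a pose out of reach is approached as far as the arm can. A call with a number of a shift or a turn outside -1 to 1 is refused whole. A call with a gripper value outside its range is refused whole. The fingers move at their own pace and stop on an object; "squeeze" is the grip in N (left out, the last holds). Time passes only in rows, so rows that repeat a pose let the fingers close. It gives the time, the measured TCP pose, the force, the opening and the grip force at its end, in the units of the state.
- env.state(): the state, without advancing time (a new reading comes with each control period).
- eyes.grab_frame(name): name is "side" or "top" or "wrist"; returns a dict with "pixels" (420x560x3 uint8, red, green, blue), "depth" (420x560 float32, mm along the optical axis (not along the pixel's ray), 0 where there is no reading), "fx", "fy", "cx", "cy" (pixels), "distortion" ([k1, k2, p1, p2, k3] as OpenCV has them; the pictures are not rectified), "R" (3x3) and "t" (3): a world point X has camera coordinates R X + t; the wrist camera has in their place "T_tool_cam" (4x4, takes a point from camera to tool coordinates, whose origin is the TCP and whose axes are the flange's). Camera axes: x right, y down, z forward; pixel columns grow to the right and rows downward; lengths in mm; the calibration is good to about 2 mm. A picture is of the moment at which its call begins: read the wrist's pose just before it.
- env.job_done(): hands the job in; it is judged then, once.
The state is a dict: "time_s": time; "qpos": joint angles; "qvel": joint speeds; "effort": joint torques, N m; "ee_pos": TCP position; "ee_rot": TCP orientation; "force": force on the tool from outside, world axes, zero at the start; "torque": the same for the moment, N m; "gripper_width": finger opening in mm; "gripper_force": force on a finger pad.
Only numpy, scipy, OpenCV 4.12 (cv2) and the standard library are available. Lean on these libraries where they do the work, as an engineer would, in place of code of your own. Each camera call takes 0.05 s, during which the arm holds its last target. There are 200 camera calls.

### The job

The heavy aluminium cup block stands askew on the bench: walk it round, corner by corner, until a long side of it is nearly square to the steel fence in front of the analyser, and only then let it meet the fence and push it home, that long side flat against the fence and inside both its ends. Push slowly and only on the outside of the block, sliding it on its feet: grip and lift nothing, do not touch the cups standing in it, and leave all else on the bench where it is.

Things in the scene. Friction and masses are not known exactly. Their poses are not given: they have to be found in the camera images.
- cup_block: Loose aluminium block, 160 mm long (its y), 90 mm wide (its x), top 48 mm above the bench, about 1.4 kg. Three round pockets in a row along y; the middle one and the one at +y hold a lidded steel cup, 42 mm across, rising to 60 mm above the bench. Origin: centre of its underside, at bench level; z up. Its two long sides (x = +45 and -45 mm) are plain and alike: either may go to the fence.
- long_side (a point): Middle of the block's long side at x = +45 mm, 24 mm above the bench; it moves with the block. The block stands on four small rubber feet (4 mm high, at x = +-27, y = +-50 mm) that slide, not roll: 6 to 15 N push it along. Pushed square to a long side near one end, it turns about a point some 40 mm past its middle.
- fence: Fixed steel angle bar, left of the block. Origin: bench level, at the middle of its working face, which is the plane x = 0 of this frame, 280 mm long (y = -140 to 140 mm), 34 mm high, and looks to -x, where the block stands. Its foot and two screws lie behind the face (x up to 56 mm, 25 mm high). With the block home, the block's origin is at x = -45 mm in this frame.
- block_cup_a: Lidded steel cup, loose in the block's middle pocket, with about 1.5 mm of play. Origin: centre of its underside, 22 mm above the bench; 37 mm high.
- block_cup_b: The same cup in the block's pocket at y = +49 mm.
- cup_1: Open steel cup, 43 mm across, 36 mm high, standing on the bench behind the fence. Origin: centre of its underside. Leave it alone.
- cup_2: Open steel cup like cup_1, standing beyond the block. Leave it alone.
- cup_3: Lidded steel cup, 42 mm across, 37 mm high, standing on the bench on the side of the block away from the fence. Origin: centre of its underside. Leave it alone.
- cup_4: Lidded steel cup like cup_3, standing behind the fence. Leave it alone.
- jar: Amber jar with a white cap, 68 mm across, 100 mm high, standing well off the block on the side away from the fence. Origin: centre of its underside. Leave it alone.
- scoop: Steel spoon, 190 mm long, lying on the bench on the side away from the fence. Leave it alone.
- brush: Cleaning brush, 200 mm long, lying on the bench beyond the block. Leave it alone.

How it is judged (in metres and radians):
At the end, for the whole second after the job is handed in: One long side of the block lies against the fence (its middle within 3 mm, angle within 2 degrees), inside both ends of the fence (2 mm over is allowed), the block flat on the bench and at rest, both cups still down in their pockets (x of cup_block in the frame of fence above -0.048 m and angle between the y axis of cup_block and the y axis of fence, either way round below 0.035 rad and y of cup_block in the frame of fence between -0.062 and 0.062 m and height (world z) of cup_block below 0.004 m and angle between cup_block's own z axis and vertical below 0.03 rad and linear speed of cup_block below 0.01 m/s and z of each of block_cup_a, block_cup_b in the frame of cup_block below 0.027 m); the robot touches nothing.
It fails at once if the block touches the fence while more than 17 degrees from square (contact force between cup_block and fence above 0.5 N and angle between the y axis of cup_block and the y axis of fence, either way round above 0.3 rad).
It fails at once if the block is lifted, tipped, or knocked along faster than 0.4 m/s (height (world z) of cup_block above 0.008 m or angle between cup_block's own z axis and vertical above 0.1 rad or linear speed of cup_block above 0.4 m/s).
It fails at once if the fingers reach into a pocket of the block, or take hold of or press on it from above, instead of pushing its outside (contact force between the fingers and cup_block above 0.5 N and x of the grasp point in the frame of cup_block between -0.042 and 0.042 m and y of the grasp point in the frame of cup_block between -0.077 and 0.077 m).
It fails at once if a cup in the block is touched by the robot or raised (contact force between any of the arm, the fingers and block_cup_a above 0.5 N or contact force between any of the arm, the fingers and block_cup_b above 0.5 N or z of any of block_cup_a, block_cup_b in the frame of cup_block above 0.03 m).
It fails at once if something else on the bench is moved (distance of any of cup_1, cup_2, cup_3, cup_4, jar, scoop, brush from where it was at the start of the episode above 0.015 m).
It also fails if it takes over 72 s, if anything falls off the work surface, if the arm or the gripper's body presses on something with over 40 N, if the wrist force passes 120 N, or if a joint passes its speed limit or range.

## Working session

There is one attempt and no reset: what is moved stays moved. The work goes in short steps, Python scripts to look and compute and a tool call to move; the robot and the scene stay as the last step left them, time stands still between calls to the robot, and variables do not carry over. Pictures are saved under pics/ and viewed, at most 10 in all, crops included, and the job is handed in when it is done.

Besides the shell and the picture viewer there is one more tool, called after "Request:" by a JSON object that holds its "api" and its "payload". send_rows: Moves the arm, as the interface text tells. Its arguments: {"type":"object","properties":{"motion":{"type":"array"},"squeeze":{"type":"number"}},"required":["motion"]}

```bash
mkdir -p pics; ls; python3 - <<'E'
from workcell import env, eyes
import cv2, numpy as np
print(env.state())
for n in("top","side"):
    f=eyes.grab_frame(n); np.savez(f"pics/{n}0.npz",**{k:np.asarray(v) for k,v in f.items()})
    cv2.imwrite(f"pics/{n}0.png",f["pixels"][:,:,::-1])
    print(n,f["fx"],f["fy"],f["cx"],f["cy"],f["distortion"],np.round(f["R"],3).tolist(),f["t"])
E
```

```text
pics
{'time_s': 0.0, 'qpos': array([-7.20225619e+01,  1.83512810e+01,  8.97071062e+01,  7.87918486e-05,
        7.20418684e+01, -1.14582006e+00]), 'qvel': array([ 0.08486076, -0.05002186,  0.0825778 ,  0.02525682, -0.01701216,
       -0.01357729]), 'effort': array([-1.23256541e-04, -4.12451327e+01, -2.31967610e+01,  7.28241890e-02,
        4.55808837e-02, -1.29596119e-04]), 'ee_pos': array([ 188.21813868, -542.79160127,  213.11913151]), 'ee_rot': array([-1.79899766e+02, -2.07970563e-03,  1.91232320e+01]), 'force': array([0.25324572, 0.01841865, 0.39259049]), 'torque': array([-0.01315958,  0.01508591, -0.03466716]), 'gripper_force': 0.0, 'gripper_width': 91.2204942869904}
top 436.40174838827414 436.40174838827414 280.50620433678375 202.2397886120765 [-0.06228983  0.          0.          0.          0.        ] [[-0.001, -1.0, 0.005], [-0.996, 0.0, -0.091], [0.091, -0.005, -0.996]] [  34.66653186  623.4708503  1229.44652654]
side 381.61974127421024 381.61974127421024 284.0213554684374 208.16962138024053 [0.00819289 0.         0.         0.         0.        ] [[-0.992, -0.129, 0.011], [-0.083, 0.564, -0.822], [0.1, -0.816, -0.57]] [632.22816438  87.06419905 824.72831308]
```

View pics/top0.png

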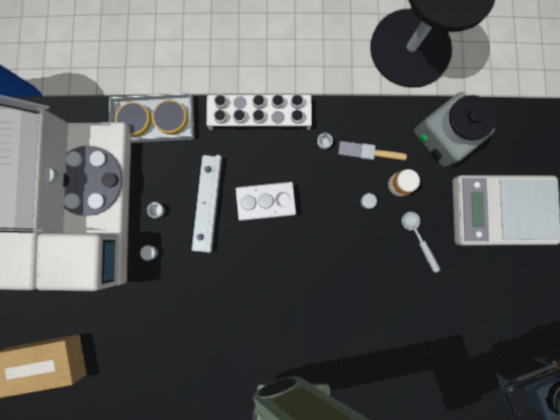

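View pics/side0.png

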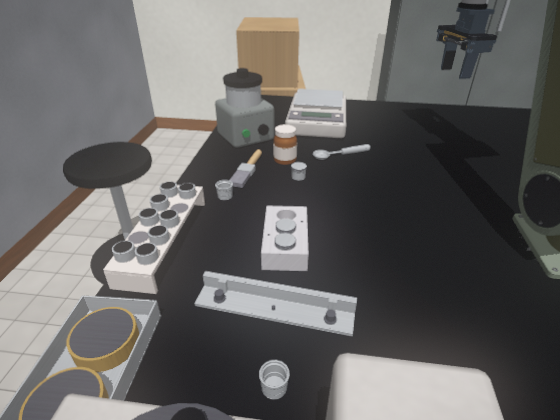

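The top view shows the block at about (266,201), its long axis nearly perpendicular to the fence (about 207,203), with the cups at its fence end (248,202 and 266,201) and the empty pocket at 284. cup_3 is at (369,201), cup_2 at (325,141), the jar at (405,182) and the scoop at (411,220). The side view agrees.

```bash
cat > h.py <<'E'
from workcell import env, eyes
import cv2, numpy as np
def ray(f,uv,z):
    K=np.array([[f["fx"],0,f["cx"]],[0,f["fy"],f["cy"]],[0,0,1.]])
    n=cv2.undistortPoints(np.float64(uv).reshape(-1,1,2),K,np.float64(f["distortion"])).reshape(-1,2)
    R=np.float64(f["R"]);t=np.float64(f["t"]); c=-R.T@t
    d=np.c_[n,np.ones(len(n))]@R
    return c+d*((z-c[2])/d[:,2])[:,None]
def cloud(f):
    h,w=f["depth"].shape; v,u=np.mgrid[:h,:w]
    K=np.array([[f["fx"],0,f["cx"]],[0,f["fy"],f["cy"]],[0,0,1.]])
    n=cv2.undistortPoints(np.c_[u.ravel(),v.ravel()].astype(float).reshape(-1,1,2),K,np.float64(f["distortion"])).reshape(-1,2)
    Z=np.float64(f["depth"]).reshape(-1,1)
    P=(np.c_[n,np.ones(len(n))]*Z-np.float64(f["t"]))@np.float64(f["R"])
    return P.reshape(h,w,3)
def blob(f,box,thr,zmin=-1e9,zmax=1e9):
    x0,y0,x1,y1=box
    g=f["pixels"].min(axis=2); m=np.zeros(g.shape,np.uint8)
    P=cloud(f)[y0:y1,x0:x1,2]
    m[y0:y1,x0:x1]=(g[y0:y1,x0:x1]>thr)&(P>zmin)&(P<zmax)
    cs,_=cv2.findContours(m,cv2.RETR_EXTERNAL,cv2.CHAIN_APPROX_NONE)
    return max(cs,key=cv2.contourArea),m
E
python3 - <<'E'
from h import *
F={n:dict(np.load(f"pics/{n}0.npz")) for n in("top","side")}
f=F["top"];P=cloud(f)
for thr in(90,130,170):
    for nm,box,z,kw in(("block",(228,172,305,230),48,{}),("fence",(185,145,226,260),25,{})):
        c,m=blob(f,box,thr,**kw); r=cv2.minAreaRect(c)
        W=ray(f,cv2.boxPoints(r),z)[:,:2]
        W2=cv2.minAreaRect(ray(f,c.reshape(-1,2),z)[:,:2].astype(np.float32))
        print(thr,nm,np.round(W).tolist(),np.round(W2[0]),np.round(W2[1]),W2[2])
for nm,uv in dict(blk=(243,190),blk2=(275,186),cupb=(248,202),cupa=(266,201),pock=(284,199),fl=(203,205),fr=(215,205),c3=(369,201),c2=(325,141),jar=(405,178),scoop=(411,220),c1=(155,210)).items():
    print(nm,np.round(P[uv[1],uv[0]]))
# depth profile across fence
print(np.round(P[205,190:228,1:]).tolist())
c=cv2.resize(f["pixels"][140:265,180:420,::-1],None,fx=3.3,fy=3.3,interpolation=cv2.INTER_CUBIC)
cv2.imwrite("pics/crop0.png",c)
E
```

```text
90 block [[666.0, 165.0], [683.0, 0.0], [586.0, -9.0], [570.0, 155.0]] [626.  78.] [ 97. 165.] 5.698538303375244
90 fence [[485.0, 292.0], [769.0, 267.0], [762.0, 208.0], [479.0, 235.0]] [623. 250.] [ 58. 284.] 84.55416870117188
130 block [[664.0, 165.0], [681.0, 1.0], [588.0, -8.0], [571.0, 154.0]] [626.  78.] [ 94. 164.] 5.776393413543701
130 fence [[487.0, 290.0], [768.0, 264.0], [762.0, 209.0], [481.0, 237.0]] [624. 250.] [ 54. 282.] 84.45696258544922
170 block [[663.0, 162.0], [679.0, 3.0], [589.0, -6.0], [573.0, 152.0]] [626.  78.] [ 91. 160.] 5.699983596801758
170 fence [[487.0, 289.0], [765.0, 263.0], [759.0, 212.0], [482.0, 239.0]] [623. 251.] [ 50. 278.] 84.49816131591797
blk [657. 141.  47.]
blk2 [668.  50.  50.]
cupb [621. 126.  60.]
cupa [624.  75.  63.]
pock [633.  24.  22.]
fl [617. 261.   9.]
fr [616. 224.  23.]
c3 [ 626. -220.   37.]
c2 [809. -99.   5.]
jar [ 683. -307.  103.]
scoop [ 573. -350.    5.]
c1 [603. 404.   3.]
[[301.0, -1.0], [298.0, 2.0], [295.0, 2.0], [292.0, 4.0], [289.0, 2.0], [287.0, -1.0], [283.0, 0.0], [279.0, 7.0], [275.0, 11.0], [273.0, 8.0], [269.0, 15.0], [267.0, 9.0], [264.0, 10.0], [261.0, 9.0], [258.0, 9.0], [256.0, 6.0], [252.0, 11.0], [250.0, 7.0], [246.0, 10.0], [244.0, 6.0], [241.0, 7.0], [233.0, 39.0], [231.0, 36.0], [228.0, 34.0], [224.0, 39.0], [224.0, 23.0], [224.0, 1.0], [221.0, -0.0], [219.0, -2.0], [215.0, 2.0], [212.0, 4.0], [210.0, -1.0], [206.0, 2.0], [203.0, 5.0], [201.0, -6.0], [198.0, -0.0], [195.0, -3.0], [192.0, 0.0]]
```

View pics/crop0.png

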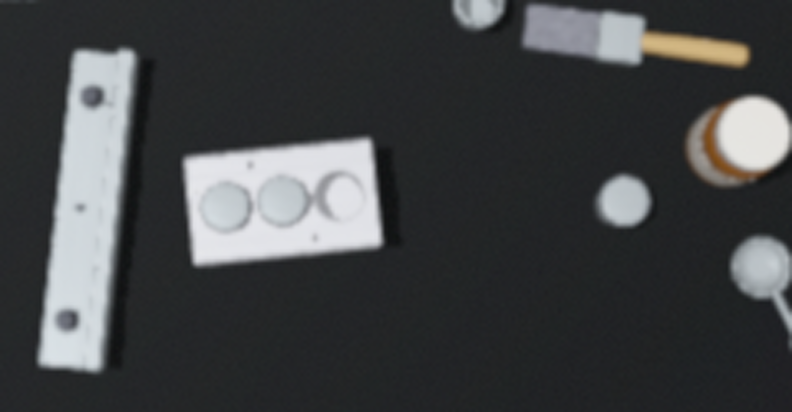

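Fence: face centre ≈ (621, 222), yaw ≈ 84.4°. Block: centre (626, 78), yaw ≈ 5.8°, so it needs about +78.6° counter-clockwise. Plan:

1. Push the cup end back from the far side.
2. Push the other end from the near side.
3. Push it flat against the fence with the fingers open.

First I move above the far-side corner.

Request:
{"api": "send_rows", "payload": {"motion": [[0.03,0.05,0,0,0,0,-1],[0.08,0.14,0,0,0,0,-1],[0.14,0.24,0,0,0,0,-1],[0.2,0.34,0,0,0,0,-1],[0.26,0.44,0,0,0,0,-1],[0.32,0.54,0,0,0,0,-1],[0.38,0.64,0,0,0,0,-1],[0.44,0.74,0,0,0,0,-1],[0.48,0.82,0,0,0,0,-1],[0.51,0.86,0,0,0,0,-1],[0.52,0.88,0,0,0,0,-1],[0.52,0.88,0,0,0,0,-1]], "squeeze": 20}}

```text
time_s: 1.6
ee_pos: [448.1, -103.2, 213.7]
ee_rot: [-180.0, 0.1, 19.2]
force: [-0.8, -0.1, -0.6]
gripper_width: 0.4
gripper_force: 0.0
```

Request:
{"api": "send_rows", "payload": {"motion": [[0.03,0.03,0,-0.002,0.007,-0.025,-1],[0.1,0.1,0,-0.003,0.015,-0.05,-1],[0.18,0.18,0,-0.005,0.025,-0.08,-1],[0.26,0.26,0,-0.007,0.035,-0.12,-1],[0.34,0.34,-0.05,-0.009,0.045,-0.15,-1],[0.42,0.42,-0.1,-0.011,0.055,-0.18,-1],[0.47,0.47,-0.14,-0.013,0.06,-0.2,-1],[0.5,0.5,-0.17,-0.014,0.066,-0.222,-1],[0.5,0.5,-0.18,-0.014,0.066,-0.222,-1],[0.5,0.5,-0.18,-0.014,0.066,-0.222,-1],[0.5,0.5,-0.18,-0.014,0.066,-0.222,-1]]}}

```text
time_s: 2.98
ee_pos: [698.3, 145.4, 125.3]
ee_rot: [-180.0, 4.0, 5.7]
force: [-0.3, -0.5, 0.2]
gripper_width: 0.6
gripper_force: 0.0
```

Request:
{"api": "send_rows", "payload": {"motion": [[0,0.01,-0.04,0,0,0,-1],[0,0.01,-0.08,0,0,0,-1],[0,0.01,-0.12,0,0,0,-1],[0,0.01,-0.16,0,0,0,-1],[0,0.01,-0.19,0,0,0,-1],[0,0.01,-0.21,0,0,0,-1],[0,0.01,-0.218,0,0,0,-1],[0,0.01,-0.218,0,0,0,-1],[-0.01,0.01,-0.218,0,0,0,-1],[-0.02,0.01,-0.218,0,0,0,-1],[-0.02,0.01,-0.218,0,0,0,-1]]}}

```text
time_s: 4.35
ee_pos: [688.0, 151.8, 15.4]
ee_rot: [-180.0, 4.0, 5.8]
force: [-0.2, -0.3, 0.0]
gripper_width: 0.7
gripper_force: 0.0
```

```bash
cat >> h.py <<'E'
def arc(c,yaw,off,turns,cmd,piv):
    """rows (normalised shift, z turn) keeping the tool at off (block frame) while block turns about piv"""
    r=lambda a:np.array([[np.cos(a),-np.sin(a)],[np.sin(a),np.cos(a)]])
    y=np.radians(yaw); p=np.array(c)+r(y)@np.array(piv); o=np.array(off)-np.array(piv)
    for t in turns:
        T=p+r(y+np.radians(t))@o
        print(t,np.round((T-cmd)/500,3),round(t/60,3),np.round(T,0))
E
python3 - <<'E'
from h import *
print(env.state()["ee_pos"],env.state()["force"])
arc((626,78),5.8,(61,66),range(0,46,2),(688.4,151.7),(0,-40))
E
```

```text
[687.96460069 151.79540495  15.36143256] [-0.1971359  -0.32450595  0.01931454]
0 [-0.017 -0.004] 0.0 [680. 150.]
2 [-0.025 -0.   ] 0.033 [676. 152.]
4 [-0.033  0.003] 0.067 [672. 153.]
6 [-0.041  0.005] 0.1 [668. 154.]
8 [-0.049  0.008] 0.133 [664. 156.]
10 [-0.057  0.01 ] 0.167 [660. 157.]
12 [-0.065  0.012] 0.2 [656. 158.]
14 [-0.074  0.014] 0.233 [652. 159.]
16 [-0.082  0.015] 0.267 [647. 159.]
18 [-0.091  0.016] 0.3 [643. 160.]
20 [-0.099  0.017] 0.333 [639. 160.]
22 [-0.108  0.017] 0.367 [635. 160.]
24 [-0.116  0.018] 0.4 [630. 161.]
26 [-0.125  0.017] 0.433 [626. 160.]
28 [-0.133  0.017] 0.467 [622. 160.]
30 [-0.142  0.016] 0.5 [618. 160.]
32 [-0.15   0.015] 0.533 [613. 159.]
34 [-0.159  0.014] 0.567 [609. 159.]
36 [-0.167  0.012] 0.6 [605. 158.]
38 [-0.175  0.01 ] 0.633 [601. 157.]
40 [-0.184  0.008] 0.667 [597. 156.]
42 [-0.192  0.006] 0.7 [592. 155.]
44 [-0.2    0.003] 0.733 [588. 153.]
```

Request:
{"api": "send_rows", "payload": {"motion": [[-0.009,-0.002,0,0,0,0,-1],[-0.017,-0.003,0,0,0,0,-1],[-0.025,0,0,0,0,0.033,-1],[-0.033,0.003,0,0,0,0.067,-1],[-0.041,0.005,0,0,0,0.1,-1],[-0.049,0.008,0,0,0,0.133,-1],[-0.057,0.01,0,0,0,0.167,-1],[-0.065,0.012,0,0,0,0.2,-1],[-0.074,0.014,0,0,0,0.233,-1],[-0.082,0.015,0,0,0,0.267,-1],[-0.091,0.016,0,0,0,0.3,-1],[-0.099,0.017,0,0,0,0.333,-1],[-0.099,0.017,0,0,0,0.333,-1]]}}

```text
time_s: 5.98
ee_pos: [640.2, 161.1, 15.2]
ee_rot: [-180.0, 3.8, 25.8]
force: [4.5, 2.8, -2.2]
gripper_width: 0.6
gripper_force: 2.5
```

```bash
cat >> h.py <<'E'
def look(name):
    f=eyes.grab_frame("top"); cv2.imwrite(f"pics/{name}.png",f["pixels"][:,:,::-1])
    s=env.state(); print(s["ee_pos"],s["ee_rot"],s["force"])
    crop=cv2.resize(f["pixels"][140:265,180:420,::-1],None,fx=3.3,fy=3.3,interpolation=cv2.INTER_CUBIC)
    cv2.imwrite(f"pics/{name}_c.png",crop)
    try:
        c,m=blob(f,(222,130,330,260),165,25,58)
        r=cv2.minAreaRect(ray(f,c.reshape(-1,2),48)[:,:2].astype(np.float32)); print(np.round(r[0],1),np.round(r[1],1),r[2])
    except Exception as e: print(e)
    np.savez(f"pics/{name}.npz",**{k:np.asarray(v) for k,v in f.items()})
E
python3 -c "
from h import *; look('a1')"
```

```text
[640.21731209 161.05855796  15.21616251] [-179.97227319    3.83073745   25.76441191] [ 4.48356499  4.13828591 -2.95671442]
[591.6  86.9] [73.6 41.1] 14.236427307128906
```

View pics/a1_c.png

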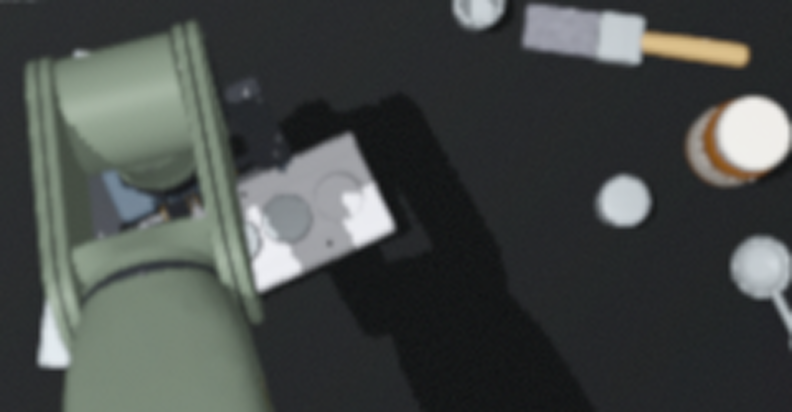

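The block turns as planned. Its far-end corners are at crop (350,133) and (397,230), and its lower edge runs to (258,292). I work out its pose from these.

```bash
python3 - <<'E'
from h import *
f=dict(np.load("pics/a1.npz"))
uv=np.array([[350,133],[397,230],[258,292]])/3.3+[180,140]-.35
W=ray(f,uv,48)[:,:2]; print(W)
d=W[0]-W[1]; print(np.linalg.norm(d),np.degrees(np.arctan2(d[1],d[0])))
e=W[2]-W[1]; a=np.degrees(np.arctan2(e[1],e[0]));print(a-90)
y=np.radians(a-90); xb=np.array([np.cos(y),np.sin(y)]); yb=np.array([-xb[1],xb[0]])
c=W[1]+45*xb+80*yb; print("c",c, "tool off", (np.array([638.9,160.2])-c)@np.c_[xb,yb])
arc((626,78),5.8,(61,66),range(20,50,2),(688.4-49.5,151.7+8.5),(0,-40))
E
```

```text
[[685.47926096  19.49924315]
 [601.4513086  -20.69852466]
 [548.34581719  98.42718466]]
93.1480397789011 25.565784063162397
24.027011948922322
c [609.97883773  70.69229133] tool off [62.85985857 69.97643688]
20 [-0. -0.] 0.333 [639. 160.]
22 [-0.009  0.   ] 0.367 [635. 160.]
24 [-0.017  0.001] 0.4 [630. 161.]
26 [-0.026  0.   ] 0.433 [626. 160.]
28 [-0.034  0.   ] 0.467 [622. 160.]
30 [-0.043 -0.001] 0.5 [618. 160.]
32 [-0.051 -0.002] 0.533 [613. 159.]
34 [-0.06  -0.003] 0.567 [609. 159.]
36 [-0.068 -0.005] 0.6 [605. 158.]
38 [-0.076 -0.007] 0.633 [601. 157.]
40 [-0.085 -0.009] 0.667 [597. 156.]
42 [-0.093 -0.011] 0.7 [592. 155.]
44 [-0.101 -0.014] 0.733 [588. 153.]
46 [-0.109 -0.017] 0.767 [584. 152.]
48 [-0.117 -0.02 ] 0.8 [581. 150.]
```

Request:
{"api": "send_rows", "payload": {"motion": [[-0.009,-0.001,0,0,0,0.033,-1],[-0.017,-0.001,0,0,0,0.067,-1],[-0.025,-0.002,0,0,0,0.1,-1],[-0.033,-0.003,0,0,0,0.133,-1],[-0.042,-0.005,0,0,0,0.167,-1],[-0.05,-0.007,0,0,0,0.2,-1],[-0.058,-0.009,0,0,0,0.233,-1],[-0.066,-0.012,0,0,0,0.267,-1],[-0.074,-0.014,0,0,0,0.3,-1],[-0.082,-0.016,0,0,0,0.333,-1],[-0.09,-0.018,0,0,0,0.367,-1],[-0.098,-0.021,0,0,0,0.4,-1],[-0.106,-0.024,0,0,0,0.433,-1],[-0.106,-0.024,0,0,0,0.433,-1]]}}

```text
time_s: 7.78
ee_pos: [586.1, 149.0, 15.2]
ee_rot: [-180.0, 3.9, 51.7]
force: [2.3, 3.8, -1.3]
gripper_width: 0.4
gripper_force: 2.4
```

Request:
{"api": "send_rows", "payload": {"motion": [[0.01,0.012,0,0,0,0,-1],[0.018,0.023,0,0,0,0,-1],[0.018,0.023,0.05,0,0,0,-1],[0.018,0.023,0.11,0,0,0,-1],[0.018,0.023,0.17,0,0,0,-1],[0.018,0.023,0.21,0,0,0,-1],[0.018,-0.03,0.23,0.02,-0.016,0,-1],[0.02,-0.11,0.23,0.04,-0.032,0,-1],[0.02,-0.19,0.23,0.06,-0.048,0,-1],[0.02,-0.27,0.23,0.08,-0.064,0,-1],[0.02,-0.34,0.23,0.104,-0.084,0,-1],[0.02,-0.38,0.22,0.104,-0.084,0,-1],[0.02,-0.4,0.21,0.104,-0.084,0,-1],[0.02,-0.4,0.21,0.104,-0.084,0,-1]]}}

```text
time_s: 9.52
ee_pos: [595.6, -51.4, 119.1]
ee_rot: [-180.0, -3.9, 51.8]
force: [-0.3, 0.5, 0.3]
gripper_width: 0.6
gripper_force: 0.0
```

```bash
python3 -c "
from h import *; look('b1')"
```

```text
[595.81153714 -50.91015723 119.45263249] [-179.99203667   -3.95842156   51.78804042] [0.55051771 0.29638976 0.27273034]
[594.5  57.1] [ 90.1 159.7] 48.960960388183594
```

View pics/b1_c.png

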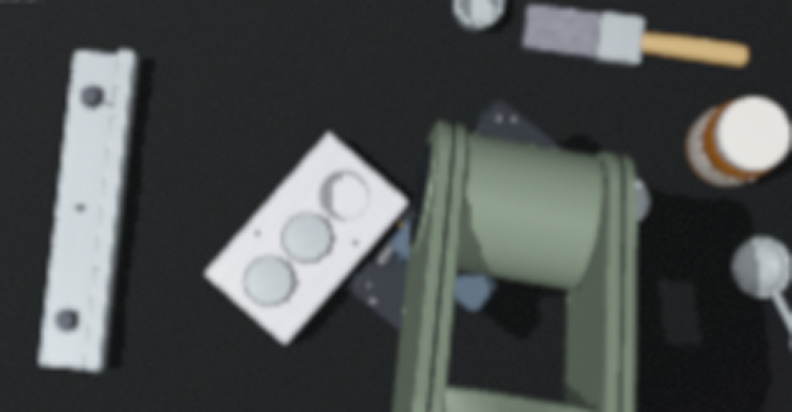

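The block is unobstructed at (594.5, 57.1), yaw 49°. I go down on the near side, at the empty-pocket end.

Request:
{"api": "send_rows", "payload": {"motion": [[-0.009,0.016,-0.04,0,0,-0.02,-1],[-0.009,0.016,-0.09,0,0,-0.047,-1],[-0.009,0.016,-0.14,0,0,-0.047,-1],[-0.009,0.016,-0.18,0,0,-0.047,-1],[-0.009,0.016,-0.205,0,0,-0.047,-1],[-0.009,0.016,-0.21,0,0,-0.047,-1],[-0.009,0.016,-0.21,0,0,-0.047,-1]]}}

```text
time_s: 10.45
ee_pos: [591.9, -43.5, 15.4]
ee_rot: [179.9, -4.0, 49.0]
force: [-0.9, -0.4, 0.2]
gripper_width: 0.6
gripper_force: 0.0
```

```bash
python3 - <<'E'
from h import *
print(env.state()["ee_pos"],env.state()["force"])
arc((594.5,57.1),49,(-61.5,-64),range(0,37,2),(591.4,-43.8),(0,40))
E
```

```text
[591.89637219 -43.48587225  15.44286309] [-0.90440934 -0.44998049  0.21180145]
0 [0.022 0.025] 0.0 [602. -31.]
2 [0.03  0.028] 0.033 [606. -30.]
4 [0.038 0.031] 0.067 [610. -28.]
6 [0.046 0.034] 0.1 [614. -27.]
8 [0.053 0.038] 0.133 [618. -25.]
10 [0.061 0.042] 0.167 [622. -23.]
12 [0.068 0.046] 0.2 [625. -21.]
14 [0.075 0.05 ] 0.233 [629. -19.]
16 [0.082 0.055] 0.267 [633. -16.]
18 [0.089 0.06 ] 0.3 [636. -14.]
20 [0.096 0.065] 0.333 [639. -11.]
22 [0.102 0.07 ] 0.367 [643.  -9.]
24 [0.109 0.076] 0.4 [646.  -6.]
26 [0.115 0.082] 0.433 [649.  -3.]
28 [0.121 0.088] 0.467 [652.   0.]
30 [0.127 0.094] 0.5 [655.   3.]
32 [0.132 0.1  ] 0.533 [657.   6.]
34 [0.137 0.107] 0.567 [660.  10.]
36 [0.142 0.114] 0.6 [663.  13.]
```

Request:
{"api": "send_rows", "payload": {"motion": [[0.011,0.012,0,0,0,0,-1],[0.022,0.025,0,0,0,0,-1],[0.03,0.028,0,0,0,0.033,-1],[0.038,0.031,0,0,0,0.067,-1],[0.046,0.034,0,0,0,0.1,-1],[0.053,0.038,0,0,0,0.133,-1],[0.061,0.042,0,0,0,0.167,-1],[0.068,0.046,0,0,0,0.2,-1],[0.075,0.05,0,0,0,0.233,-1],[0.082,0.055,0,0,0,0.267,-1],[0.089,0.06,0,0,0,0.3,-1],[0.096,0.065,0,0,0,0.333,-1],[0.102,0.07,0,0,0,0.367,-1],[0.109,0.076,0,0,0,0.4,-1],[0.115,0.082,0,0,0,0.433,-1],[0.121,0.088,0,0,0,0.467,-1],[0.127,0.094,0,0,0,0.5,-1],[0.132,0.1,0,0,0,0.533,-1],[0.137,0.107,0,0,0,0.567,-1],[0.137,0.107,0,0,0,0.567,-1]]}}

```text
time_s: 12.95
ee_pos: [660.8, 7.8, 15.7]
ee_rot: [179.8, -3.8, 83.1]
force: [-1.1, -6.5, 2.9]
gripper_width: 0.5
gripper_force: 3.5
```

```bash
python3 -c "
from h import *; look('b2')"
```

```text
[660.82118021   7.79321657  15.69585209] [179.80435822  -3.7956516   83.05828149] [ 0.0338362  -7.31469006  2.1981377 ]
[606.4  81.4] [ 85.5 159.8] 79.8847885131836
```

View pics/b2_c.png

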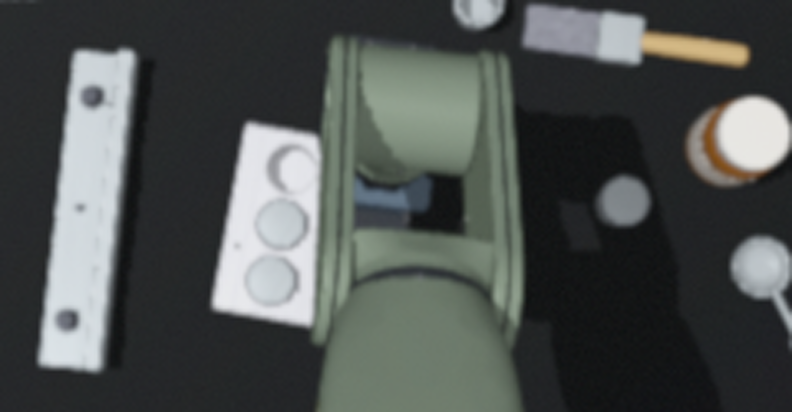

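The block is now about 4–5° from parallel at (606, 79). I back off, centre the tool behind the long side and open the fingers for a two-point flat push.

Request:
{"api": "send_rows", "payload": {"motion": [[-0.001,-0.015,0,0,0,0,-1],[-0.003,-0.031,0,0,0,0.01,-1],[-0.02,-0.032,0,0,0,0.023,-1],[-0.045,-0.032,0,0,0,0.023,0],[-0.07,-0.032,0,0,0,0.023,1],[-0.095,-0.032,0,0,0,0.023,1],[-0.115,-0.032,0,0,0,0.023,1],[-0.122,-0.032,0,0,0,0.023,1],[-0.122,-0.032,0,0,0,0.023,1],[-0.122,-0.032,0,0,0,0.023,1],[-0.122,-0.032,0,0,0,0.023,1],[-0.122,-0.032,0,0,0,0.023,1]]}}

```text
time_s: 14.5
ee_pos: [599.1, -6.3, 14.9]
ee_rot: [179.9, -4.0, 84.3]
force: [-1.2, 0.2, -1.1]
gripper_width: 87.5
gripper_force: 0.0
```

Request:
{"api": "send_rows", "payload": {"motion": [[0.002,0.015,0,0,0,0,1],[0.003,0.03,0,0,0,0,1],[0.004,0.04,0,0,0,0,1],[0.005,0.05,0,0,0,0,1],[0.006,0.06,0,0,0,0,1],[0.007,0.07,0,0,0,0,1],[0.008,0.08,0,0,0,0,1],[0.009,0.09,0,0,0,0,1],[0.01,0.1,0,0,0,0,1],[0.011,0.11,0,0,0,0,1],[0.012,0.12,0,0,0,0,1],[0.012,0.12,0,0,0,0,1]]}}

```text
time_s: 16.0
ee_pos: [604.8, 51.1, 14.9]
ee_rot: [179.9, -3.7, 84.5]
force: [-0.7, -9.6, 1.7]
gripper_width: 91.3
gripper_force: 4.9
```

```bash
python3 -c "
from h import *; look('c1')"
```

```text
[604.85651456  51.10830443  14.93508417] [179.89531785  -3.70739724  84.4911362 ] [ -0.45486119 -10.14727122   0.6557517 ]
[607.3 129.4] [ 60.1 161.1] 87.0348129272461
```

View pics/c1_c.png

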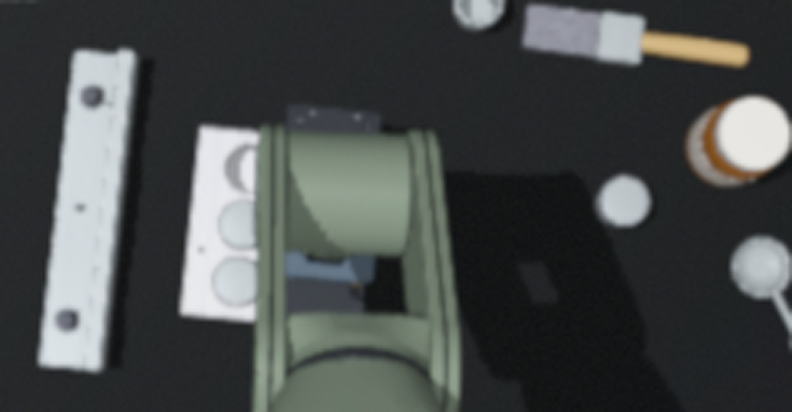

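The block lies parallel to the fence, its edge running (200,126)–(180,315), with about 65 mm to go.

Request:
{"api": "send_rows", "payload": {"motion": [[0.001,0.01,0,0,0,0,1],[0.002,0.02,0,0,0,0,1],[0.003,0.03,0,0,0,0,1],[0.004,0.04,0,0,0,0,1],[0.005,0.05,0,0,0,0,1],[0.006,0.06,0,0,0,0,1],[0.007,0.07,0,0,0,0,1],[0.008,0.08,0,0,0,0,1],[0.009,0.09,0,0,0,0,1],[0.01,0.1,0,0,0,0,1],[0.011,0.106,0,0,0,0,1],[0.011,0.112,0,0,0,0,1],[0.011,0.112,0,0,0,0,1]]}}

```text
time_s: 17.68
ee_pos: [610.2, 106.6, 14.9]
ee_rot: [179.9, -3.7, 84.5]
force: [-0.8, -11.3, 0.8]
gripper_width: 91.2
gripper_force: 5.7
```

Request:
{"api": "send_rows", "payload": {"motion": [[0,0.003,0,0,0,0,1],[0.001,0.006,0,0,0,0,1],[0.001,0.008,0,0,0,0,1],[0.001,0.008,0,0,0,0,1]]}}

```text
time_s: 18.18
ee_pos: [610.5, 110.1, 14.9]
ee_rot: [179.9, -3.6, 84.5]
force: [-1.0, -12.0, 1.8]
gripper_width: 91.4
gripper_force: 6.3
```

Request:
{"api": "send_rows", "payload": {"motion": [[0,0.002,0,0,0,0,1],[0,0.004,0,0,0,0,1],[0,0.006,0,0,0,0,1],[0.001,0.007,0,0,0,0,1],[0.001,0.007,0,0,0,0,1]]}}

```text
time_s: 18.8
ee_pos: [610.7, 113.3, 14.9]
ee_rot: [180.0, -3.6, 84.5]
force: [-2.8, -13.2, 3.2]
gripper_width: 91.1
gripper_force: 6.7
```

Request:
{"api": "send_rows", "payload": {"motion": [[0,0.002,0,0,0,0,1],[0,0.004,0,0,0,0,1],[0,0.004,0,0,0,0,1]]}}

```text
time_s: 19.18
ee_pos: [611.0, 115.5, 14.9]
ee_rot: [179.9, -3.6, 84.5]
force: [-1.0, -12.8, 2.7]
gripper_width: 91.0
gripper_force: 6.4
```

Request:
{"api": "send_rows", "payload": {"motion": [[0,0.002,0,0,0,0,1],[0,0.004,0,0,0,0,1],[0,0.004,0,0,0,0,1]]}}

```text
time_s: 19.55
ee_pos: [611.1, 117.5, 14.9]
ee_rot: [179.9, -3.6, 84.5]
force: [-1.6, -11.7, 2.5]
gripper_width: 91.3
gripper_force: 6.3
```

Request:
{"api": "send_rows", "payload": {"motion": [[0,0.002,0,0,0,0,1],[0,0.004,0,0,0,0,1],[0,0.004,0,0,0,0,1]]}}

```text
time_s: 19.92
ee_pos: [611.2, 118.8, 15.0]
ee_rot: [179.9, -3.5, 84.5]
force: [0.6, -14.9, 1.8]
gripper_width: 91.2
gripper_force: 7.6
```

Request:
{"api": "send_rows", "payload": {"motion": [[0,0.002,0,0,0,0,1],[0,0.004,0,0,0,0,1],[0,0.004,0,0,0,0,1]]}}

```text
time_s: 20.3
ee_pos: [611.2, 118.9, 15.0]
ee_rot: [179.9, -3.4, 84.6]
force: [-0.8, -20.4, 3.3]
gripper_width: 91.4
gripper_force: 10.6
```

Request:
{"api": "send_rows", "payload": {"motion": [[0,0.002,0,0,0,0,1],[0,0.004,0,0,0,0,1],[0,0.004,0,0,0,0,1],[0,0.004,0,0,0,0,1]]}}

```text
time_s: 20.8
ee_pos: [611.2, 119.0, 15.0]
ee_rot: [179.9, -3.2, 84.6]
force: [-0.6, -27.4, 4.8]
gripper_width: 91.3
gripper_force: 13.5
```

The force climbs to 27 N with no further travel, so the block is firmly against the fence. I back off and look.

Request:
{"api": "send_rows", "payload": {"motion": [[0,-0.006,0,0,0,0,1],[-0.001,-0.012,0,0,0,0,1],[-0.002,-0.022,0,0,0,0,1],[-0.004,-0.04,0,0,0,0,1],[-0.007,-0.07,0,0,0,0,1],[-0.01,-0.1,0.02,0,0,0,1],[-0.013,-0.13,0.08,0,0,0,1],[-0.016,-0.16,0.14,0,0,0,1],[-0.02,-0.2,0.2,0,0,0,1],[-0.1,-0.28,0.25,0,0,0,1],[-0.2,-0.36,0.3,0,0,0,1],[-0.25,-0.4,0.3,0,0,0,1],[-0.25,-0.4,0.3,0,0,0,1],[-0.25,-0.4,0.3,0,0,0,1]]}}

```text
time_s: 22.55
ee_pos: [486.9, -73.0, 165.5]
ee_rot: [179.8, -4.0, 84.3]
force: [0.1, 0.3, 0.5]
gripper_width: 91.4
gripper_force: 0.0
```

```bash
python3 - <<'E'
from h import *; look('d1')
f=dict(np.load('pics/d1.npz'))
P=cloud(f); print(np.round(P[203,205:262,1:]).tolist())
g=f["pixels"].min(axis=2)
m=np.zeros(g.shape,np.uint8); m[:,215:262]=((g>165)&(P[:,:,2]>42)&(P[:,:,2]<70))[:,215:262]; m[:140]=0; m[262:]=0
c=max(cv2.findContours(m,0,1)[0],key=cv2.contourArea)
print(cv2.minAreaRect(ray(f,c.reshape(-1,2),48)[:,:2].astype(np.float32)))
E
```

```text
[487.10373017 -72.68752005 165.23302127] [179.87806498  -3.99495391  84.34515158] [ 0.26076987  0.4527581  -0.14074916]
[611.3 170.8] [ 75.9 159.8] 84.71109008789062
[[256.0, 8.0], [252.0, 9.0], [250.0, 8.0], [247.0, 7.0], [244.0, 4.0], [241.0, 5.0], [234.0, 34.0], [231.0, 37.0], [228.0, 35.0], [224.0, 46.0], [221.0, 44.0], [217.0, 49.0], [214.0, 50.0], [212.0, 47.0], [209.0, 50.0], [206.0, 48.0], [203.0, 50.0], [199.0, 55.0], [196.0, 62.0], [194.0, 55.0], [191.0, 57.0], [187.0, 62.0], [185.0, 60.0], [182.0, 62.0], [179.0, 60.0], [177.0, 58.0], [173.0, 62.0], [171.0, 58.0], [168.0, 60.0], [165.0, 64.0], [163.0, 57.0], [160.0, 58.0], [158.0, 47.0], [155.0, 49.0], [152.0, 49.0], [149.0, 53.0], [146.0, 50.0], [144.0, 46.0], [141.0, 50.0], [138.0, 46.0], [135.0, 52.0], [133.0, 39.0], [133.0, 0.0], [130.0, 3.0], [127.0, -5.0], [124.0, -1.0], [121.0, -4.0], [118.0, 4.0], [115.0, 0.0], [112.0, 3.0], [109.0, 1.0], [106.0, 0.0], [103.0, 4.0], [100.0, 2.0], [98.0, 1.0], [95.0, 2.0], [92.0, 1.0]]
((612.0457763671875, 178.93495178222656), (90.84575653076172, 159.82577514648438), 84.3870620727539)
```

View pics/d1_c.png

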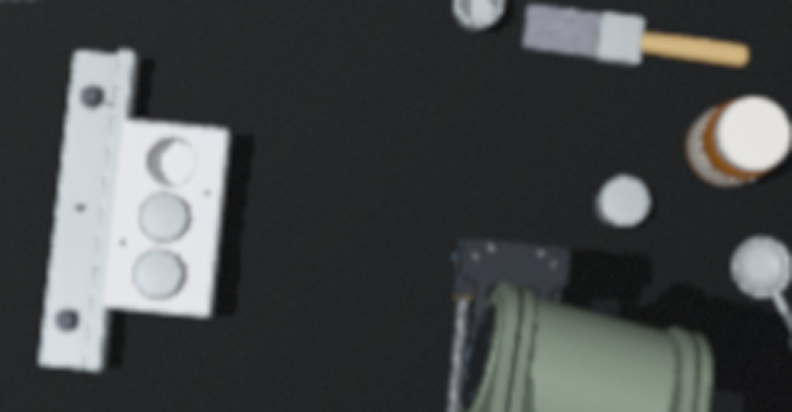

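The block sits flush with the fence face, yaw 84.4°, well inside both ends. Both cups are down (lids at about 60 mm) and nothing else has moved.

```bash
python3 -c "
from workcell import env; print(env.job_done())"
```

```text
the job is handed in; nothing more can be done
None
```

The block is home, one long side flat against the fence and inside both its ends, with both cups still in their pockets and nothing else visibly moved; I handed the job in at about 23 s and no verdict came back.

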